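# Change the scraper for the fork at the tool docks

### The job

Change the tools at the docks: slide the flat scraper that lies on the worktop blade first into the empty dock until it is fully home and let go of it. Then draw the two-pronged fork out of its dock and finish while holding it still in the gripper, about 25 cm above the worktop, with its prongs slanting upward at about 45 degrees so that they can be inspected. Leave the spare scraper in its dock, and the dish, bottles and beaker where they are.

Things in the scene. Friction and masses are not known exactly. Their poses are not given: they have to be found in the camera images.
- scraper_mid (a point): Centre of the handle of the flat scraper that lies loose on the worktop: a wooden handle 100 long (along x), 18 wide (y), 24 high (z), and a flat steel blade 3 thick and 40 wide that sticks out 78 beyond the handle's +x end at half the handle's height (front corners clipped to 34 wide over the last 10); about 0.11 kg, balance point about 25 ahead of this point. x axis along the handle to the blade, z up. It lies on the handle's underside.
- dock_free: The empty one of three equal fixed grey tool docks, 95 apart on a plate; its place changes. Origin under the middle of the slot's mouth at the dock's underside (8 above the worktop); x points level into the slot, away from the robot, z up. A tool is fully home, handle front against the dock's face, when its handle centre is at x -50, y 0, z 40 in this frame, blade along +x.
- free_mouth (a point): Centre of the slot mouth of dock_free, 43 above that origin, axes as the dock. The slot is a flat level channel 45 wide, 9 high (floor 38.5 over the dock's origin), 82 deep, open at the back and along the middle of its top.
- dock_fork: The dock that holds the fork at the start; shape and frame as dock_free. Each dock is 61 wide and 52 high; below the mouth a tongue 12 wide sticks out 40 toward the robot, its top 28 above the origin, and bears the docked handle.
- fork_mid (a point): Centre of the straight handle of the fork in dock_fork: a wooden handle 100 long (along x), 18 wide (y), 24 high (z), and a flat steel fork 3 thick and 40 wide (two prongs 12 wide) that sticks out 78 beyond the handle's +x end at half the handle's height; a round wooden disc 32 across and 14 thick ends the handle on the -x side (its centre 58 from this point). About 0.11 kg. x axis along the handle to the prongs, z up at the start. It starts fully home.
- spare_mid (a point): Centre of the handle of the spare scraper, the same as the first one, in the third dock; it stays there.
- dish: Glass dish with lid, 89 across and 16 high, loose on the worktop before the docks; origin under its centre. Leave it.
- amber: Brown reagent bottle, 54 across, 112 high; origin under its centre. Leave it.
- buffer: Small white bottle with screw cap, 36 across, 82 high; origin under its centre. Leave it.
- beaker: Glass beaker, 52 across, 66 high; origin under its centre. Leave it.

How it is judged:
On the way, in this order (a step that is already met when the one before it is completed fails the run):
1. the scraper is fully home in the empty dock and let go (x of scraper_mid in the frame of dock_free between -0.057 and -0.044 m and y of scraper_mid in the frame of dock_free between -0.005 and 0.005 m and z of scraper_mid in the frame of dock_free between 0.035 and 0.045 m and angle between the x axis of scraper_mid and the x axis of dock_free, either way round below 0.1 rad and contact force between scraper and the arm below 0.1 N and contact force between scraper and the fingers below 0.1 N), for 0.3 s.
2. the fork has been drawn clear of its dock, held in the gripper ((x of fork_mid in the frame of dock_fork below -0.125 m or height (world z) of fork_mid above 0.15 m) and contact force between fork and dock_fork below 0.05 N and contact force between fork and the fingers above 0.5 N), for 0.1 s.
At the end, for the whole second after the job is handed in: Gripper holds the fork still, clear of its dock, handle centre 19 to 35 cm up, prongs up at 30 to 60 degrees; the scraper lies released in the once empty dock, its handle within 7 mm of the face; spare scraper within 10 mm, dish, bottles and beaker within 20 mm of their starts (all of step 1 and all of step 2 and height (world z) of fork_mid between 0.19 and 0.35 m and angle between fork_mid's own x axis and vertical between 0.5236 and 1.0472 rad and linear speed of fork below 0.03 m/s and angular speed of fork below 0.2 rad/s and distance of spare_mid from where it was at the start of the episode below 0.01 m and distance of each of dish, amber, buffer, beaker from where it was at the start of the episode below 0.02 m); the arm keeps its last pose, push and grip.
It fails at once if the spare scraper is pulled or pushed out of place (over 15 mm) (distance of spare_mid from where it was at the start of the episode above 0.015 m).
It fails at once if the dish, a bottle or the beaker is knocked away (over 30 mm) (distance of any of dish, amber, buffer, beaker from where it was at the start of the episode above 0.03 m).
It also fails if it takes over 64 s, if anything falls off the work surface, if the arm or the gripper's body presses on something with over 40 N, if the wrist force passes 120 N, or if a joint passes its speed limit or range.

### The arm

A 6-joint arm with a two-finger parallel gripper is mounted at the origin on a cart in front of the work surface, level with it; the furniture and walls round the work are solid. World frame = base frame: x ahead of the robot, y to its left, z up, the work surface at z = 0. Lengths are in m, angles in rad, forces in N, time in s.
With the tool pointing down it reaches from about 0.25 to 0.775 m from the base axis. Payload 4 kg.
Tool frame: the origin (TCP) lies midway between the tips of the shut fingers; the grasp point (between the pads) lies 19 mm behind it; z points along the fingers, y is the direction in which the jaws open and shut (so a half turn about z gives the same grasp; the last joint's range is limited). The gripper opens to 94 mm and grips with 3 to 60 N. Pads are 16 mm wide; open, the fingers measure 119 mm over their backs; the gripper's body (75 mm by 177 mm) begins 78 mm behind the grasp point.
Start: joints at [1.066, 0.087, 1.371, -0, 1.684, -0.103], TCP at [0.215, 0.506, 0.206] pointing down, gripper open.
Joint ranges: [-3.1, 3.1], [-0.76, 2.03], [0.27, 2.55], [-1.08, 4.22], [0.17, 2.65], [-2.57, 2.57]. Speed limits (rad/s): [2.79, 2.79, 3.14, 3.14, 3.14, 3.14].

### API

Orientations are given as [roll, pitch, yaw] about the fixed x, y, z axes, in that order (R = Rz(yaw) Ry(pitch) Rx(roll)).
In Python, from bench import robot gives the robot as it stands.
- The arm moves only by the tool servo_tool, never from a script. Its argument "rows" is a list of rows, each a list of 2 entries, a list of its own where there are three numbers: the shift along the tool's x, y, z normalised to -1 to 1, where 1 is 0.08 m, then the turn about the tool's z normalised to -1 to 1, where 1 is pi/2 rad. A call has 1 to 12 rows; each row is the pose to reach, as a shift and turn from the pose commanded when the call began, along the tool's axes at that moment; what a row does not reach only later rows make up. A row lasts 1/12 s, in which the tool goes at most 41.7 mm and 7.16 degrees, less where a joint would pass 70% of its speed; a pose out of reach is approached as far as the arm can. A call with a number of a shift or a turn outside -1 to 1 is refused whole. A call with a gripper value outside its range is refused whole. "grip" is the closure, from -1 (fully open) to 1 (shut), set as the call begins (left out, the last holds). The fingers move at their own pace and stop on an object; the grip force is fixed at half the most. Time passes only in rows, so rows that repeat a pose let the fingers close. It gives the time, the measured TCP pose, the force and the opening at its end, in the units of the state.
- robot.get_obs(): the state, without advancing time (a new reading comes with each control period).
- robot.snapshot(name): name is "scene" or "top" or "wrist"; returns a dict with "pixels" (480x640x3 uint8, red, green, blue), "camera_matrix" (3x3 intrinsics, pixels), "world_from_camera" (4x4, takes a point from camera to world coordinates). Camera axes: x right, y down, z forward; pixel columns grow to the right and rows downward; lengths in m; the calibration is good to about 2 mm. A picture is of the moment at which its call begins. There is no depth.
- robot.close_job(): hands the job in, once; it reports no verdict.
The state is a dict: "time": time; "joint_positions": joint angles; "qvel": joint speeds; "joint_torque": joint torques, N m; "tool_pos": TCP position; "ee_rot": TCP orientation; "wrist_force": force on the tool from outside, world axes, zero at the start; "wrist_torque": the same for the moment, N m; "width": finger opening in m.
Only numpy, scipy, OpenCV 4.12 (cv2) and the standard library are available. Lean on these libraries where they do the work, as an engineer would, in place of code of your own. Each camera call takes 0.05 s, during which the arm holds its last target.

## Working session

There is one attempt and no reset: what is moved stays moved. The work goes in short steps, Python scripts to look and compute and a tool call to move; the robot and the scene stay as the last step left them, time stands still between calls to the robot, and variables do not carry over. Pictures are saved under pics/ and viewed, and the job is handed in when it is done.

Besides the shell and the picture viewer there is one more tool, called as name([rows], argument=value, ...), one row to a line, values as JSON. servo_tool: Moves the arm, as the interface text tells. Its arguments: {"type":"object","properties":{"rows":{"type":"array"},"grip":{"type":"number"}},"required":["rows"]}

```bash
ls; mkdir -p pics; cat > h.py <<'E'
import numpy as np, cv2
from bench import robot
from scipy.spatial.transform import Rotation as R
def snap(n,f):
    s=robot.snapshot(n); cv2.imwrite('pics/'+f+'.png',s['pixels'][:,:,::-1]); np.savez('pics/'+f+'.npz',K=s['camera_matrix'],T=s['world_from_camera'],P=s['pixels']); return s
def load(f):
    d=np.load('pics/'+f+'.npz'); return d['K'],d['T'],d['P']
def ray(f,uv,z):
    K,T,_=load(f); d=T[:3,:3]@np.linalg.solve(K,np.array([uv[0],uv[1],1.])); o=T[:3,3]
    return o+d*(z-o[2])/d[2]
def proj(f,p):
    K,T,_=load(f); c=T[:3,:3].T@(np.array(p)-T[:3,3]); q=K@c; return q[:2]/q[2]
E
python3 - <<'E'
from h import *
np.set_printoptions(precision=4,suppress=True)
for n in ['scene','top','wrist']:
    s=snap(n,n+'0'); print(n,s['camera_matrix'].tolist(),s['world_from_camera'].round(4).tolist())
print(robot.get_obs())
E
```

```text
pics
scene [[519.685239952625, 0.0, 316.90924651465394], [0.0, 519.685239952625, 231.73178936847015], [0.0, 0.0, 1.0]] [[0.8726, -0.3118, 0.3759, -0.0953], [-0.4882, -0.5798, 0.6523, -0.9416], [0.0146, -0.7528, -0.6581, 1.0976], [0.0, 0.0, 0.0, 1.0]]
top [[468.93866209402245, 0.0, 323.59147740129015], [0.0, 468.93866209402245, 236.9827362176113], [0.0, 0.0, 1.0]] [[-0.0134, -0.9864, 0.1641, 0.2784], [-0.9994, 0.0186, 0.0299, 0.0374], [-0.0326, -0.1636, -0.986, 1.2801], [0.0, 0.0, 0.0, 1.0]]
wrist [[404.31199718835074, 0.0, 316.9379012575716], [0.0, 404.31199718835074, 236.97602104226675], [0.0, 0.0, 1.0]] [[0.3919, 0.8828, 0.2589, 0.1392], [0.92, -0.3757, -0.1113, 0.5394], [-0.001, 0.2818, -0.9595, 0.3824], [0.0, 0.0, 0.0, 1.0]]
{'time': 0.15, 'joint_positions': array([ 1.0659,  0.0878,  1.3719, -0.    ,  1.6836, -0.1031]), 'qvel': array([ 0.0003, -0.0032, -0.0052, -0.0005,  0.0006, -0.0018]), 'joint_torque': array([  0.001 , -34.0645, -30.2791,   0.0718,   0.0305,  -0.0001]), 'tool_pos': array([0.2149, 0.5058, 0.2046]), 'ee_rot': array([-3.1399, -0.0001,  2.7398]), 'wrist_force': array([-0.3337,  0.3983, -0.2607]), 'wrist_torque': array([0.0244, 0.005 , 0.013 ]), 'width': 0.0937943393834011}
```

View pics/scene0.png

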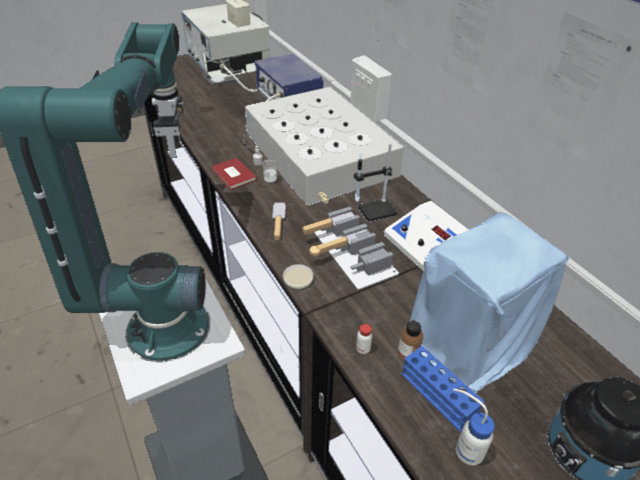

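View pics/top0.png

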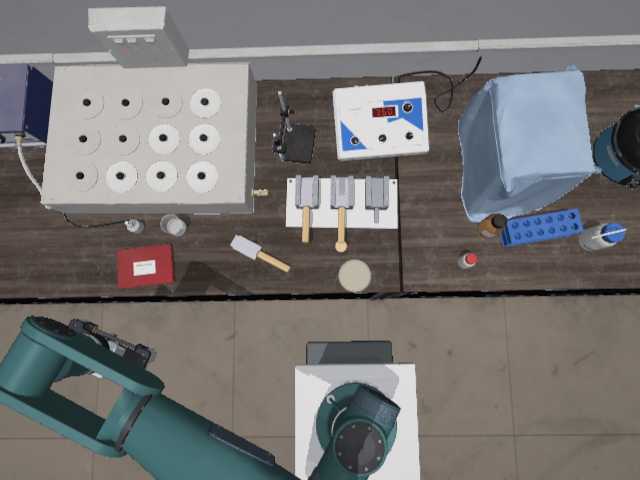

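View pics/wrist0.png

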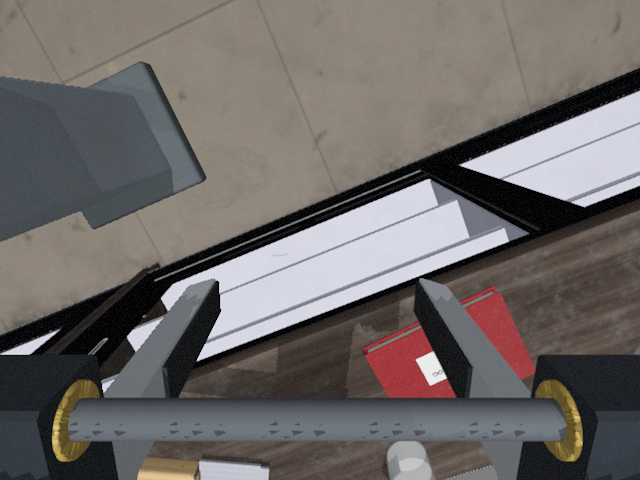

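```bash
python3 - <<'E'
from h import *
np.set_printoptions(precision=4,suppress=True)
K,T,P=load('top0')
c=P[160:300,180:420]; cv2.imwrite('pics/topc.png',cv2.resize(c[:,:,::-1],None,fx=3.3,fy=3.3,interpolation=cv2.INTER_CUBIC))
for n,uv,z in [('scr rear',(289,269),.02),('blade tip',(236,240),.012),('free dock mouth',(377,206),.06),('free back',(376,178),.06),('fork disc',(341,246),.055),('spare rear',(306,241),.06),('dish',(354,275),.01),('shaker frontright',(252,212),.1),('shaker frontleft',(42,205),.1),('shaker backright',(250,63),.1),('amber',(490,222),.1),('redcap',(468,260),.08),('tableedge',(300,295),0),('plateL',(287,228),.008),('plateR',(396,228),.008)]:
    print(n,ray('top0',uv,z))
o=robot.get_obs(); Rt=R.from_euler('xyz',o['ee_rot']).as_matrix(); print(Rt)
K,T,_=load('wrist0'); print(Rt.T@(T[:3,3]-o['tool_pos'])); print(Rt.T@T[:3,:3])
E
```

```text
scr rear [0.4022 0.1703 0.02  ]
blade tip [0.4856 0.3175 0.012 ]
free dock mouth [ 0.5623 -0.0687  0.06  ]
free back [ 0.6393 -0.0685  0.06  ]
fork disc [0.4573 0.029  0.055 ]
spare rear [0.4716 0.121  0.06  ]
dish [ 0.384  -0.0049  0.01  ]
shaker frontright [0.5438 0.2577 0.1   ]
shaker frontleft [0.5742 0.8141 0.1   ]
shaker backright [0.9609 0.2681 0.1   ]
amber [ 0.5054 -0.3495  0.1   ]
redcap [ 0.4118 -0.2936  0.08  ]
tableedge [0.3329 0.1425 0.    ]
plateL [0.5172 0.177  0.008 ]
plateR [ 0.5114 -0.1232  0.008 ]
[[-0.9204  0.391  -0.0008]
 [ 0.391   0.9204 -0.0015]
 [ 0.0001 -0.0017 -1.    ]]
[ 0.0829  0.001  -0.1778]
[[-0.0009 -0.9594 -0.282 ]
 [ 1.     -0.001   0.0004]
 [-0.0007 -0.282   0.9594]]
```

View pics/topc.png

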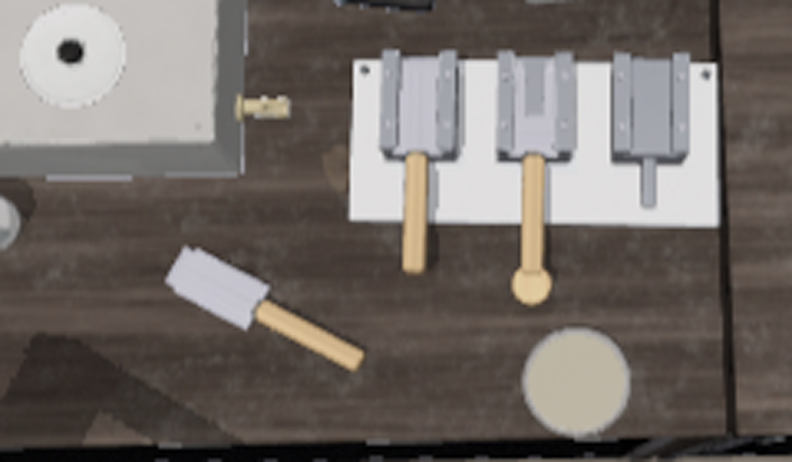

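```bash
cat >> h.py <<'E'
def plan(p,yawdeg):
    o=robot.get_obs(); Rt=R.from_euler('xyz',o['ee_rot']).as_matrix()
    d=Rt.T@(np.array(p)-o['tool_pos'])
    yaw=np.degrees(np.arctan2(Rt[1,0],Rt[0,0])); t=-(yawdeg-yaw); t=(t+180)%360-180
    print('t',round(o['time'],2),'pos',o['tool_pos'].round(4),'yaw',yaw.round(2),'shift/0.08',(d/0.08).round(3),'turn/90',round(t/90,4),'w',o['width'].round(4),'F',o['wrist_force'].round(2),'j',o['joint_positions'].round(2))
E
python3 -c "
from h import *
plan([.425,.21,.2],60.5)"
```

```text
Traceback (most recent call last):
  File "h.py", line 17, in plan
    print('t',round(o['time'],2),'pos',o['tool_pos'].round(4),'yaw',yaw.round(2),'shift/0.08',(d/0.08).round(3),'turn/90',round(t/90,4),'w',o['width'].round(4),'F',o['wrist_force'].round(2),'j',o['joint_positions'].round(2))
                                                                                                                                            ^^^^^^^^^^^^^^^^
AttributeError: 'float' object has no attribute 'round'
```

```bash
sed -i "s/o\['width'\].round(4)/round(o['width'],4)/" h.py
python3 -c "
from h import *
plan([.425,.21,.2],60.5)"
```

```text
t 0.15 pos [0.2149 0.5058 0.2046] yaw 156.98 shift/0.08 [-3.863 -2.376  0.061] turn/90 1.072 w 0.0938 F [-0.33  0.4  -0.26] j [ 1.07  0.09  1.37 -0.    1.68 -0.1 ]
```

servo_tool([
  [[-0.5,-0.32,0],0.08],
  [[-0.98,-0.6,0],0.16],
  [[-1,-0.64,0],0.24],
], grip=-1)

```text
time: 0.4
tool_pos: [0.2708, 0.4246, 0.205]
ee_rot: [-3.14, 0.003, 2.356]
wrist_force: [-0.1, 0.4, 0.4]
width: 0.0938
```

```bash
python3 -c "
from h import *
plan([.425,.21,.2],60.5)"
```

```text
t 0.4 pos [0.2708 0.4246 0.205 ] yaw 134.98 shift/0.08 [-3.259 -0.532  0.073] turn/90 0.8275 w 0.0938 F [-0.09  0.39  0.45] j [ 0.89 -0.02  1.48 -0.    1.68  0.11]
```

servo_tool([
  [[-0.5,-0.1,0],0.08],
  [[-1,-0.2,0],0.16],
  [[-1,-0.2,0],0.24],
  [[-1,-0.2,0],0.32],
])

```text
time: 0.73
tool_pos: [0.3158, 0.3583, 0.2053]
ee_rot: [-3.141, 0.0, 1.854]
wrist_force: [-0.2, 0.0, -0.2]
width: 0.094
```

```bash
python3 -c "
from h import *
plan([.425,.21,.2],60.5)"
```

```text
t 0.73 pos [0.3158 0.3583 0.2053] yaw 106.23 shift/0.08 [-2.162  0.793  0.066] turn/90 0.5081 w 0.094 F [-0.24  0.01 -0.16] j [ 0.73 -0.07  1.53 -0.    1.68  0.45]
```

servo_tool([
  [[-0.5,0.2,0],0.08],
  [[-1,0.4,0],0.16],
  [[-1,0.4,0],0.24],
  [[-1,0.4,0],0.32],
])

```text
time: 1.07
tool_pos: [0.3696, 0.2909, 0.205]
ee_rot: [-3.141, 0.001, 1.354]
wrist_force: [-0.6, -0.1, -0.1]
width: 0.0938
```

```bash
python3 -c "
from h import *
plan([.425,.21,.2],60.5)"
```

```text
t 1.07 pos [0.3696 0.2909 0.205 ] yaw 77.58 shift/0.08 [-0.839  0.894  0.063] turn/90 0.1898 w 0.0938 F [-0.61 -0.09 -0.13] j [ 0.55 -0.09  1.55 -0.    1.68  0.76]
```

servo_tool([
  [[-0.42,0.45,0],0.08],
  [[-0.84,0.9,0.06],0.19],
  [[-0.84,0.9,0.06],0.19],
  [[-0.84,0.9,0.06],0.19],
  [[-0.84,0.9,0.06],0.19],
])

```text
time: 1.48
tool_pos: [0.425, 0.212, 0.2002]
ee_rot: [-3.14, 0.0, 1.065]
wrist_force: [-0.6, 0.7, -0.1]
width: 0.0939
```

```bash
python3 -c "
from h import *
plan([.425,.21,.2],60.5)
snap('wrist','w1'); snap('top','top1')
K,T,_=load('w1'); print(T.round(3))"
```

```text
t 1.48 pos [0.425  0.212  0.2002] yaw 61.04 shift/0.08 [-0.022  0.012  0.002] turn/90 0.006 w 0.0939 F [-0.61  0.75 -0.05] j [ 0.34 -0.08  1.55  0.    1.67  0.85]
[[ 0.875 -0.465 -0.138  0.465]
 [-0.485 -0.839 -0.246  0.285]
 [-0.002  0.282 -0.96   0.378]
 [ 0.     0.     0.     1.   ]]
```

View pics/w1.png

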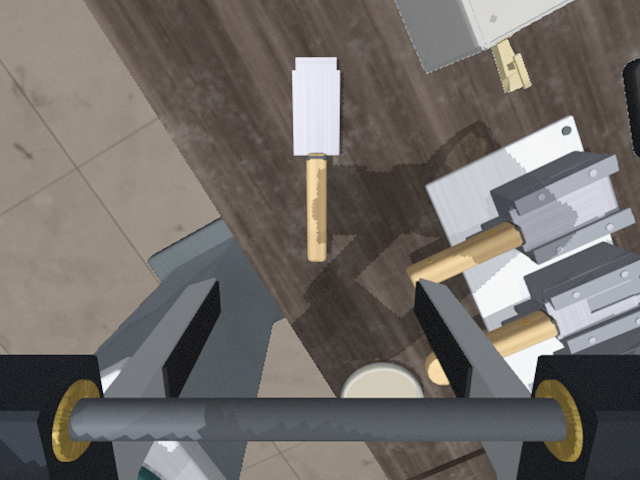

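```bash
python3 - <<'E'
from h import *
K,T,P=load('w1')
hsv=cv2.cvtColor(P,cv2.COLOR_RGB2HSV)
m=cv2.inRange(hsv,(10,70,90),(30,200,255)); m[:, :290]=0; m[:,345:]=0; m[290:]=0;m[:150]=0
c=max(cv2.findContours(m,0,2)[0],key=cv2.contourArea)
# upper edge points at z=.024: use minAreaRect
r=cv2.minAreaRect(c); print(r)
b=cv2.boxPoints(r)
W=np.array([ray('w1',q,.024)for q in b]); print(W.round(4))
for i in range(4): print(np.linalg.norm(W[i]-W[(i+1)%4]).round(4))
print('mid',W.mean(0))
bm=cv2.inRange(hsv,(100,5,150),(150,60,255)); bm[:, :280]=0; bm[:,350:]=0; bm[170:]=0;bm[:50]=0
c=max(cv2.findContours(bm,0,2)[0],key=cv2.contourArea); r=cv2.minAreaRect(c); print(r)
W2=np.array([ray('w1',q,.0135)for q in cv2.boxPoints(r)]);print(W2.round(4),W2.mean(0))
d=W2.mean(0)-W.mean(0); print(np.degrees(np.arctan2(d[1],d[0])),np.linalg.norm(d[:2]))
E
```

```text
((315.9999694824219, 209.99996948242188), (101.99998474121094, 19.999996185302734), 90.0)
[[0.4401 0.2606 0.024 ]
 [0.4552 0.2522 0.024 ]
 [0.4104 0.1702 0.024 ]
 [0.3942 0.1792 0.024 ]]
0.0173
0.0935
0.0186
0.0935
mid [0.42498889 0.21553347 0.024     ]
((315.5, 106.0), (98.0, 47.0), 90.0)
[[0.4703 0.3383 0.0135]
 [0.5045 0.3194 0.0135]
 [0.4667 0.2487 0.0135]
 [0.4302 0.2689 0.0135]] [0.46792682 0.29383031 0.0135    ]
61.259666910046015 0.0892975919457392
```

```bash
python3 -c "
from h import *
plan([.4350,.2335,.05],61.1)"
```

```text
t 1.58 pos [0.4246 0.2132 0.2006] yaw 61.19 shift/0.08 [ 0.285 -0.007  1.883] turn/90 0.0009 w 0.0937 F [ 0.51  0.33 -0.33] j [ 0.35 -0.08  1.55  0.    1.67  0.85]
```

servo_tool([
  [[0.28,0,0.4],0],
  [[0.28,0,0.8],0],
  [[0.28,0,1.0],0],
])

```text
time: 1.83
tool_pos: [0.4336, 0.2333, 0.1172]
ee_rot: [-3.138, 0.003, 1.07]
wrist_force: [-0.3, -0.3, -0.6]
width: 0.0942
```

servo_tool([
  [[0,0,0.4],0],
  [[0,0,0.8],0],
  [[0,0,0.88],0],
  [[0,0,0.88],0],
  [[0,0,0.88],0],
])

```text
time: 2.25
tool_pos: [0.4361, 0.2331, 0.0514]
ee_rot: [3.141, -0.001, 1.068]
wrist_force: [-0.1, -0.1, 0.8]
width: 0.0943
```

```bash
python3 -c "
from h import *
plan([.4350,.2335,.004],61.1)
snap('wrist','w2')"
```

```text
t 2.25 pos [0.4361 0.2331 0.0514] yaw 61.19 shift/0.08 [-0.002 -0.015  0.592] turn/90 0.001 w 0.0943 F [-0.12 -0.1   0.84] j [0.38 0.05 1.73 0.   1.37 0.88]
```

View pics/w2.png

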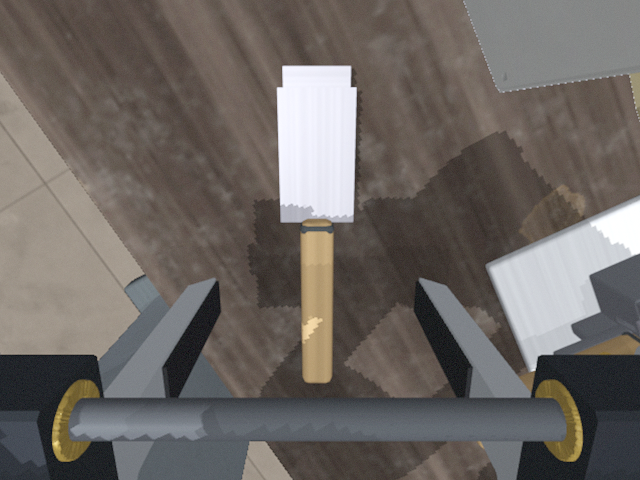

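servo_tool([
  [[0,0,0.3],0],
  [[0,0,0.52],0],
  [[0,0,0.58],0],
  [[0,0,0.58],0],
])

```text
time: 2.63
tool_pos: [0.4361, 0.2323, 0.0044]
ee_rot: [3.142, -0.0, 1.067]
wrist_force: [-0.4, 0.7, -0.2]
width: 0.0936
```

servo_tool([
  [[0,0,0],0],
  [[0,0,0],0],
  [[0,0,0],0],
  [[0,0,0],0],
  [[0,0,0],0],
  [[0,0,0],0],
], grip=1)

```text
time: 3.13
tool_pos: [0.4361, 0.2322, 0.0043]
ee_rot: [3.141, -0.001, 1.066]
wrist_force: [-0.5, -0.6, 0.9]
width: 0.057
```

```bash
python3 -c "
from h import *
plan([.4350,.2335,.12],61.1)"
```

```text
t 3.13 pos [0.4361 0.2322 0.0043] yaw 61.1 shift/0.08 [ 0.008 -0.02  -1.446] turn/90 -0.0 w 0.057 F [-0.5  -0.61  0.93] j [0.37 0.1  1.78 0.   1.27 0.88]
```

Fingers close at about 75 mm/s; wait more.

servo_tool([
  [[0,0,0],0],
  [[0,0,0],0],
  [[0,0,0],0],
  [[0,0,0],0],
  [[0,0,0],0],
  [[0,0,0],0],
  [[0,0,0],0],
  [[0,0,0],0],
])

```text
time: 3.8
tool_pos: [0.4358, 0.2321, 0.0038]
ee_rot: [-3.141, 0.0, 1.066]
wrist_force: [1.0, 0.8, -0.1]
width: 0.0179
```

servo_tool([
  [[0,0,-0.2],0],
  [[0,0,-0.6],0],
  [[0,0,-1],0],
  [[0,0,-1],0],
])

```text
time: 4.13
tool_pos: [0.4401, 0.2338, 0.0907]
ee_rot: [3.134, -0.01, 1.066]
wrist_force: [2.2, 0.6, 0.5]
width: 0.0178
```

```bash
python3 -c "
from h import *
plan([.4,.08,.2],0)
snap('wrist','w3')"
```

```text
t 4.13 pos [0.4401 0.2338 0.0907] yaw 61.1 shift/0.08 [-1.912  0.502 -1.381] turn/90 0.6789 w 0.0178 F [2.19 0.56 0.5 ] j [0.37 0.01 1.68 0.   1.44 0.88]
```

View pics/w3.png

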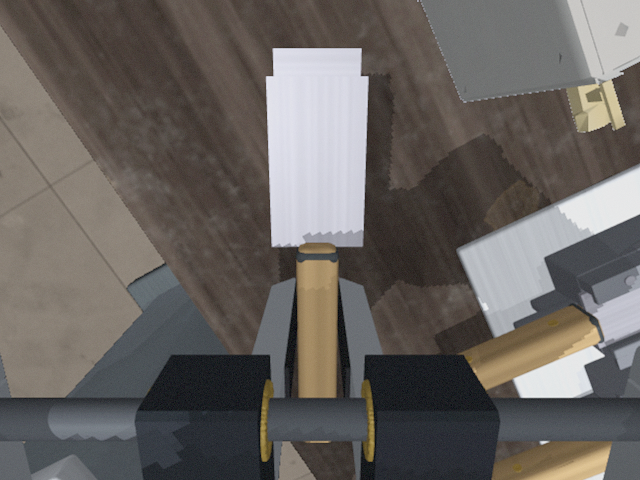

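servo_tool([
  [[0,0,-0.4],0],
  [[-0.2,0.1,-0.8],0.08],
  [[-0.7,0.3,-1],0.16],
  [[-1,0.5,-1],0.24],
  [[-1,0.5,-1],0.32],
])

```text
time: 4.6
tool_pos: [0.4326, 0.1383, 0.1642]
ee_rot: [3.138, 0.0, 0.555]
wrist_force: [-0.3, 0.1, -1.6]
width: 0.0177
```

```bash
python3 -c "
from h import *
plan([.47,-.14,.2],-1)"
```

```text
t 4.6 pos [0.4326 0.1383 0.1642] yaw 31.81 shift/0.08 [-1.437  3.204 -0.436] turn/90 0.3646 w 0.0177 F [-0.35  0.08 -1.63] j [ 0.19 -0.12  1.65 -0.    1.6   1.2 ]
```

servo_tool([
  [[-0.2,0.4,-0.2],0.08],
  [[-0.4,0.8,-0.4],0.16],
  [[-0.45,1,-0.44],0.24],
  [[-0.45,1,-0.44],0.32],
])

```text
time: 4.93
tool_pos: [0.4456, 0.0528, 0.199]
ee_rot: [3.14, -0.001, 0.055]
wrist_force: [0.1, 0.6, -0.8]
width: 0.0177
```

```bash
python3 -c "
from h import *
plan([.47,-.14,.2],-1)"
```

```text
t 4.93 pos [0.4456 0.0528 0.199 ] yaw 3.18 shift/0.08 [ 0.171  2.423 -0.009] turn/90 0.0464 w 0.0177 F [ 0.08  0.62 -0.81] j [-0.01 -0.14  1.61 -0.    1.68  1.51]
```

servo_tool([
  [[0.08,0.5,0],0.046],
  [[0.17,1,0],0.046],
])

```text
time: 5.1
tool_pos: [0.463, -0.0227, 0.1976]
ee_rot: [-3.141, 0.002, -0.004]
wrist_force: [0.9, -0.5, -1.4]
width: 0.0178
```

servo_tool([
  [[0,0.5,0],0],
  [[0,1,0],0],
])

```text
time: 5.27
tool_pos: [0.4625, -0.1043, 0.197]
ee_rot: [-3.14, 0.003, -0.005]
wrist_force: [1.1, -0.8, 0.1]
width: 0.0178
```

servo_tool([
  [[0,0.3,0],0],
  [[0,0.4,0],0],
  [[0,0.4,0],0],
  [[0,0.4,0],0],
])

```text
time: 5.6
tool_pos: [0.4625, -0.1342, 0.1978]
ee_rot: [-3.14, 0.002, -0.006]
wrist_force: [-0.2, 0.8, -0.7]
width: 0.0181
```

```bash
python3 -c "
from h import *
snap('wrist','w4');snap('top','top4')
plan([.47,-.14,.2],-1)"
```

```text
t 5.7 pos [ 0.4629 -0.1335  0.1985] yaw -0.24 shift/0.08 [ 0.089  0.081 -0.018] turn/90 0.0085 w 0.0174 F [ 0.46  0.14 -0.21] j [-0.4  -0.06  1.54  0.    1.67  1.18]
```

View pics/w4.png

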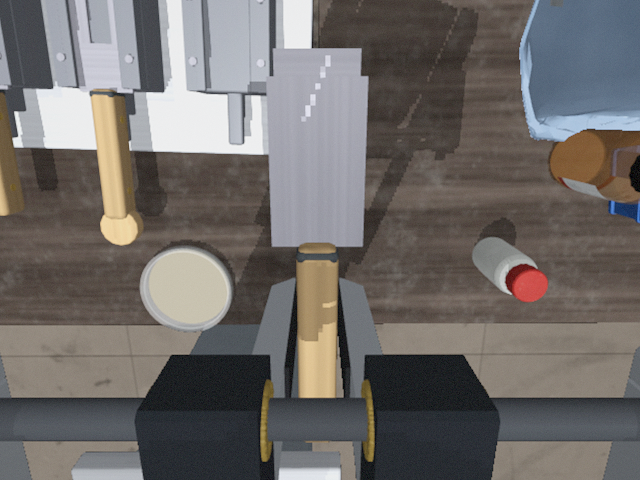

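```bash
python3 -c "
from h import *
K,T,P=load('w4')
cv2.imwrite('pics/w4c.png',cv2.resize(P[0:160,170:330,::-1],None,fx=3.75,fy=3.75,interpolation=cv2.INTER_CUBIC))"
```

```text
(no output)
```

View pics/w4c.png

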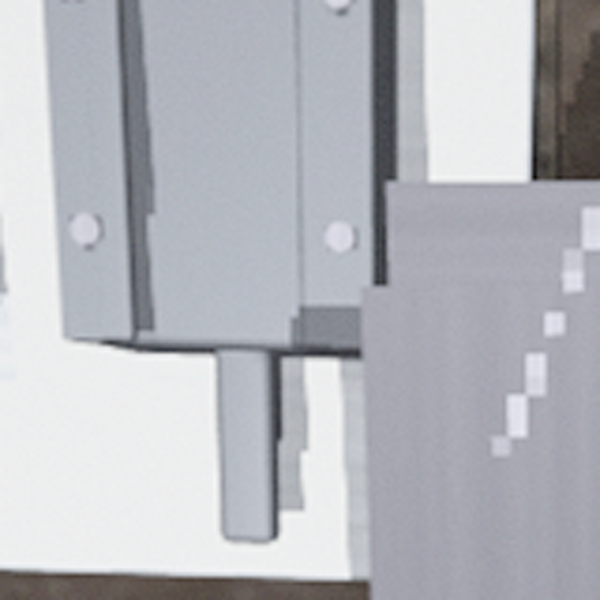

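```bash
python3 - <<'E'
from h import *
np.set_printoptions(precision=4,suppress=True)
def c(u,v,z): return ray('w4',(170+(u+.5)/3.75-.5,(v+.5)/3.75-.5),z)
for n,u,v,z in [('FL corner',64,337,.06),('L strip backL',48,0,.06),('L strip innerfront',133,340,.06),('L inner back',118,0,.06),('R strip inner back',297,0,.06),('R inner front',300,304,.06),('R outer back',371,0,.06),('R outer front',373,285,.06),('tongue FL',224,540,.036),('tongue FR',274,540,.036),('tongue BL',218,350,.036),('tongue BR',268,350,.036),('plate edge L',0,572,.008),('plate edge R',350,580,.008),('screwL',85,229,.06),('screwR',340,236,.06)]:
    print(n,c(u,v,z))
E
```

```text
FL corner [ 0.5657 -0.0375  0.06  ]
L strip backL [ 0.6244 -0.0403  0.06  ]
L strip innerfront [ 0.5651 -0.051   0.06  ]
L inner back [ 0.6243 -0.0533  0.06  ]
R strip inner back [ 0.624  -0.0864  0.06  ]
R inner front [ 0.5714 -0.0841  0.06  ]
R outer back [ 0.6239 -0.1001  0.06  ]
R outer front [ 0.5748 -0.0985  0.06  ]
tongue FL [ 0.5252 -0.0611  0.036 ]
tongue FR [ 0.5251 -0.072   0.036 ]
tongue BL [ 0.5644 -0.0625  0.036 ]
tongue BR [ 0.5644 -0.0731  0.036 ]
plate edge L [ 0.5165 -0.0011  0.008 ]
plate edge R [ 0.514  -0.0845  0.008 ]
screwL [ 0.5852 -0.0435  0.06  ]
screwR [ 0.5836 -0.0925  0.06  ]
```

```bash
python3 - <<'E'
from h import *
np.set_printoptions(precision=4,suppress=True)
K,T,P=load('w4')
cv2.imwrite('pics/w4d.png',cv2.resize(P[30:270,220:420,::-1],None,fx=2.5,fy=2.5,interpolation=cv2.INTER_CUBIC))
o=robot.get_obs(); z=o['tool_pos'][2]+.008+.0015
for n,q in [('blade FL',(274,48)),('FR',(361,48)),('clipL',(267,76)),('clipR',(367,76)),('BL',(271.5,246)),('BR',(363,246))]: print(n,ray('w4',q,z))
print(o['tool_pos'],o['ee_rot'])
E
```

```text
blade FL [ 0.5708 -0.1175  0.208 ]
FR [ 0.5705 -0.1505  0.208 ]
clipL [ 0.5609 -0.1144  0.208 ]
clipR [ 0.5606 -0.153   0.208 ]
BL [ 0.4919 -0.1134  0.208 ]
BR [ 0.4916 -0.1532  0.208 ]
[ 0.4629 -0.1335  0.1985] [-3.1404  0.0008 -0.0041]
```

View pics/w4d.png

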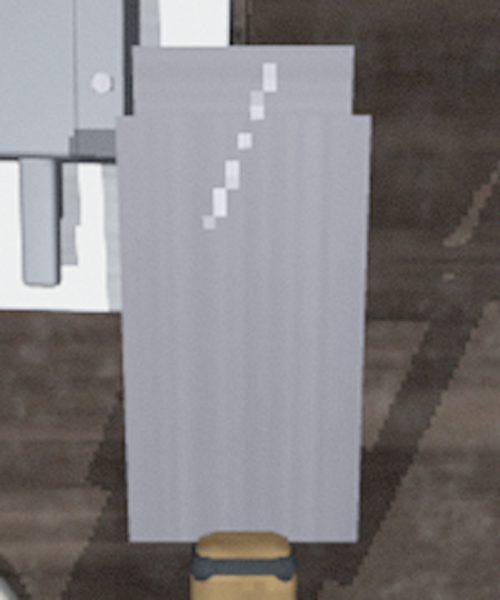

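```bash
python3 - <<'E'
from h import *
np.set_printoptions(precision=4,suppress=True)
def edges(f,row,c0):
    K,T,P=load(f); g=cv2.GaussianBlur(P,(3,5),0).astype(float)[row]
    out=[]
    for lo,hi in c0:
        d=np.abs(g[lo+1:hi+1]-g[lo-1:hi-1]).sum(1); d=np.where(d>.4*d.max(),d,0); out.append((d*np.arange(lo,hi)).sum()/d.sum())
    return out
for f,rows,w in [('w2',[92,120,150,190],12),('w3',[82,110,150,190,235],12),('w4',[100,120,150,190,235],12)]:
    K,T,P=load(f)
    for r in rows:
        # initial: sweep from center
        cen=317
        half={'w2':38,'w3':49,'w4':48}[f]
        e=edges(f,r,[(cen-half-10,cen-half+10),(cen+half-10,cen+half+10)])
        # depth from width 0.040 assuming level cross-blade
        fx=K[0,0]; Z=fx*.040/(e[1]-e[0])
        # camera-> point
        pc=Z*np.linalg.solve(K,np.array([(e[0]+e[1])/2,r,1.])); pw=T@np.append(pc,1)
        print(f,r,np.round(e,2),pw[:3])
E
```

```text
w2 92 [276.2 356.1] [0.4816 0.3178 0.0148]
w2 120 [277.08 355.46] [0.4752 0.306  0.0146]
w2 150 [278.   354.89] [0.468  0.2928 0.0148]
w2 190 [279.06 353.92] [0.4579 0.2745 0.015 ]
w3 82 [265.78 368.02] [0.4864 0.319  0.1008]
w3 110 [266.76 367.03] [0.4813 0.3099 0.1005]
w3 150 [267.94 365.9 ] [0.4738 0.2962 0.101 ]
w3 190 [269.07 364.2 ] [0.4657 0.2818 0.1005]
w3 235 [270.84 362.97] [0.4563 0.2646 0.1003]
w4 100 [260.08 367.11] [ 0.5516 -0.1324  0.2162]
w4 120 [263.6  366.83] [ 0.5444 -0.1329  0.2125]
w4 150 [265.18 365.84] [ 0.533  -0.1329  0.2117]
w4 190 [269.15 364.12] [ 0.5161 -0.1332  0.2067]
w4 235 [270.89 362.98] [ 0.4964 -0.1332  0.207 ]
```

```bash
python3 -c "
from h import *
plan([.4416,-.0637,.06],-2)"
```

```text
t 5.7 pos [ 0.4629 -0.1335  0.1985] yaw -0.24 shift/0.08 [-0.269 -0.869  1.733] turn/90 0.0196 w 0.0174 F [ 0.46  0.14 -0.21] j [-0.4  -0.06  1.54  0.    1.67  1.18]
```

servo_tool([
  [[-0.13,-0.4,0.1],0.02],
  [[-0.27,-0.8,0.5],0.02],
  [[-0.27,-0.87,0.9],0.02],
  [[-0.27,-0.87,1],0.02],
])

```text
time: 6.03
tool_pos: [0.4377, -0.0609, 0.1138]
ee_rot: [-3.138, 0.009, -0.032]
wrist_force: [-0.7, 0.3, -2.6]
width: 0.0175
```

servo_tool([
  [[0,0,0.3],0],
  [[0,0,0.6],0],
  [[0,0,0.73],0],
  [[0,0,0.73],0],
  [[0,0,0.73],0],
  [[0,0,0.73],0],
])

```text
time: 6.53
tool_pos: [0.4433, -0.0657, 0.0625]
ee_rot: [3.141, -0.003, -0.037]
wrist_force: [0.2, 0.2, -1.2]
width: 0.0176
```

```bash
python3 -c "
from h import *
plan([.4416,-.0637,.0425],-2)
snap('wrist','w5')
K,T,P=load('w5')
cv2.imwrite('pics/w5c.png',cv2.resize(P[0:240,180:450,::-1],None,fx=2.5,fy=2.5,interpolation=cv2.INTER_CUBIC))"
```

```text
t 6.53 pos [ 0.4433 -0.0657  0.0625] yaw -2.13 shift/0.08 [-0.023 -0.024  0.25 ] turn/90 -0.0014 w 0.0176 F [ 0.18  0.22 -1.2 ] j [-0.27 -0.07  1.82  0.    1.39  1.33]
```

View pics/w5c.png

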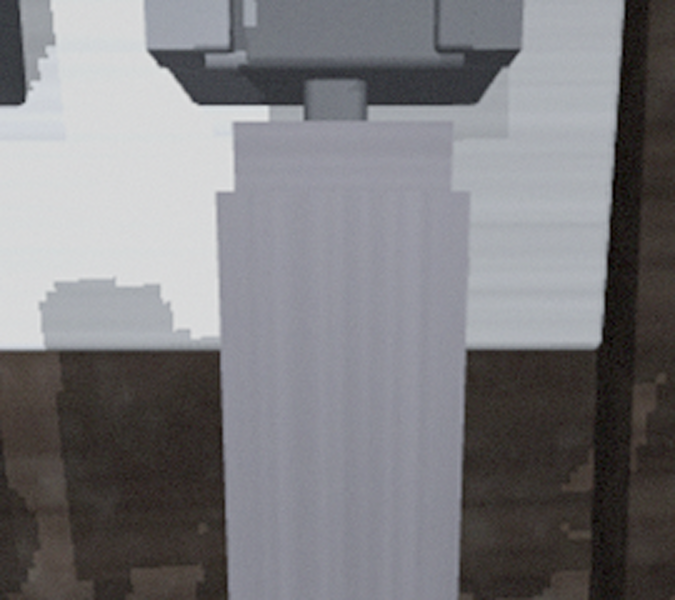

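servo_tool([
  [[0,-0.022,0.12],0],
  [[0,-0.022,0.25],0],
  [[0,-0.022,0.25],0],
  [[0,-0.022,0.25],0],
  [[0,-0.022,0.25],0],
])

```text
time: 7.0
tool_pos: [0.4417, -0.0635, 0.0404]
ee_rot: [-3.141, 0.001, -0.037]
wrist_force: [-0.3, -0.3, -1.2]
width: 0.0178
```

```bash
python3 -c "
from h import *
plan([.5345,-.067,.0425],-2)
snap('wrist','w6')
K,T,P=load('w6')
cv2.imwrite('pics/w6c.png',cv2.resize(P[0:240,180:450,::-1],None,fx=2.5,fy=2.5,interpolation=cv2.INTER_CUBIC))"
```

```text
t 7.0 pos [ 0.4417 -0.0635  0.0404] yaw -2.14 shift/0.08 [ 1.161e+00  1.000e-03 -2.700e-02] turn/90 -0.0015 w 0.0178 F [-0.26 -0.3  -1.21] j [-0.27 -0.05  1.84  0.    1.35  1.34]
```

View pics/w6c.png

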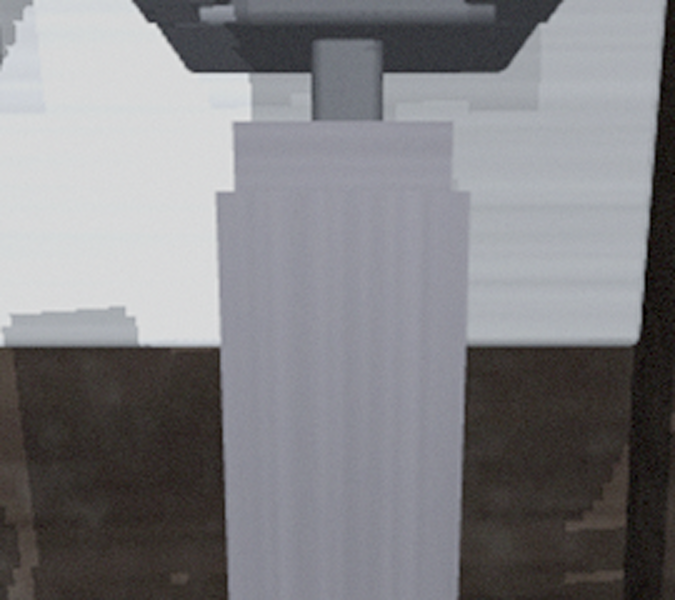

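servo_tool([
  [[0,0.006,-0.03],0],
  [[0,0.006,-0.03],0],
  [[0.1,0.006,-0.03],0],
  [[0.2,0.006,-0.03],0],
  [[0.3,0.006,-0.03],0],
  [[0.4,0.006,-0.03],0],
  [[0.4,0.006,-0.03],0],
])

```text
time: 7.63
tool_pos: [0.4758, -0.0654, 0.0432]
ee_rot: [3.142, -0.001, -0.037]
wrist_force: [0.7, -0.2, -1.2]
width: 0.0179
```

```bash
python3 -c "
from h import *
plan([.5345,-.067,.0425],-2)
snap('wrist','w7')
K,T,P=load('w7')
cv2.imwrite('pics/w7c.png',cv2.resize(P[0:240,180:450,::-1],None,fx=2.5,fy=2.5,interpolation=cv2.INTER_CUBIC))"
```

```text
t 7.63 pos [ 0.4758 -0.0654  0.0432] yaw -2.12 shift/0.08 [ 0.734 -0.007  0.009] turn/90 -0.0013 w 0.0179 F [ 0.68 -0.24 -1.22] j [-0.25  0.02  1.77  0.    1.35  1.35]
```

View pics/w7c.png

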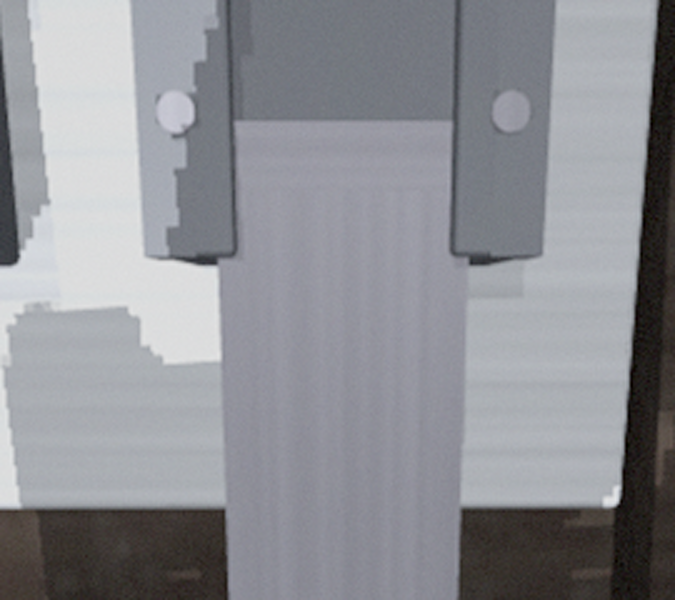

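servo_tool([
  [[0.1,0,0],0],
  [[0.2,0,0],0],
  [[0.3,0,0],0],
  [[0.4,0,0],0],
  [[0.5,0,0],0],
  [[0.6,0,0],0],
  [[0.66,0,0],0],
  [[0.66,0,0],0],
])

```text
time: 8.35
tool_pos: [0.5278, -0.0672, 0.0431]
ee_rot: [-3.142, -0.001, -0.037]
wrist_force: [0.7, -0.5, -0.4]
width: 0.0179
```

servo_tool([
  [[0.03,0,0],0],
  [[0.06,0,0],0],
  [[0.09,0,0],0],
  [[0.09,0,0],0],
])

```text
time: 8.68
tool_pos: [0.5339, -0.0674, 0.0431]
ee_rot: [-3.141, 0.0, -0.037]
wrist_force: [-0.8, 0.6, -1.4]
width: 0.0172
```

```bash
python3 -c "
from h import *
plan([.5345,-.067,.0425],-2)
snap('wrist','w8')
K,T,P=load('w8')
cv2.imwrite('pics/w8c.png',cv2.resize(P[0:400,180:450,::-1],None,fx=1.5,fy=1.5,interpolation=cv2.INTER_CUBIC))"
```

```text
t 8.68 pos [ 0.5339 -0.0674  0.0431] yaw -2.14 shift/0.08 [ 0.008 -0.005  0.007] turn/90 -0.0015 w 0.0172 F [-0.82  0.6  -1.39] j [-0.23  0.15  1.63  0.    1.36  1.38]
```

View pics/w8c.png

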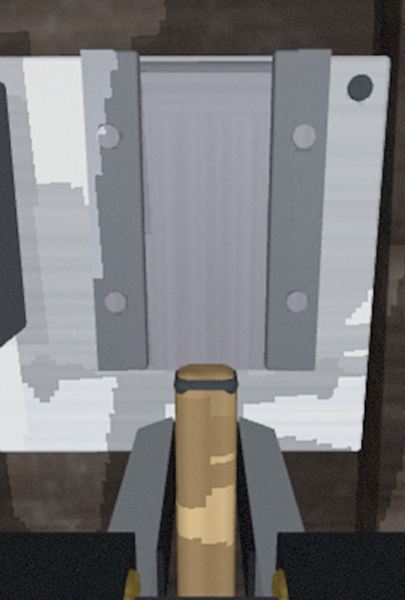

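servo_tool([
  [[0.015,0,0.01],0],
  [[0.03,0,0.02],0],
  [[0.03,0,0.02],0],
  [[0.03,0,0.02],0],
])

```text
time: 9.07
tool_pos: [0.534, -0.0674, 0.0409]
ee_rot: [-3.141, 0.005, -0.037]
wrist_force: [-5.7, 0.3, 0.4]
width: 0.0172
```

servo_tool([
  [[0.015,0,0.01],0],
  [[0.025,0,0.02],0],
  [[0.025,0,0.02],0],
  [[0.025,0,0.02],0],
])

```text
time: 9.4
tool_pos: [0.534, -0.0673, 0.0398]
ee_rot: [-3.141, 0.009, -0.037]
wrist_force: [-11.5, -0.2, 7.7]
width: 0.0178
```

servo_tool([
  [[-0.02,0,-0.02],0],
  [[-0.02,0,-0.02],0],
  [[-0.02,0,-0.02],0],
  [[-0.02,0,-0.02],0],
  [[-0.02,0,-0.02],0],
  [[-0.02,0,-0.02],0],
  [[-0.02,0,-0.02],0],
], grip=0.1)

```text
time: 9.98
tool_pos: [0.5368, -0.0675, 0.0414]
ee_rot: [-3.141, -0.0, -0.037]
wrist_force: [0.6, 0.3, 0.3]
width: 0.0422
```

```bash
python3 -c "
from h import *
plan([.5345,-.067,.0425],-2)
snap('wrist','w9')
K,T,P=load('w9')
cv2.imwrite('pics/w9c.png',cv2.resize(P[0:400,180:450,::-1],None,fx=1.5,fy=1.5,interpolation=cv2.INTER_CUBIC))"
```

```text
t 9.98 pos [ 0.5368 -0.0675  0.0414] yaw -2.14 shift/0.08 [-0.029 -0.005 -0.013] turn/90 -0.0015 w 0.0422 F [0.61 0.26 0.26] j [-0.23  0.16  1.63  0.    1.36  1.38]
```

View pics/w9c.png

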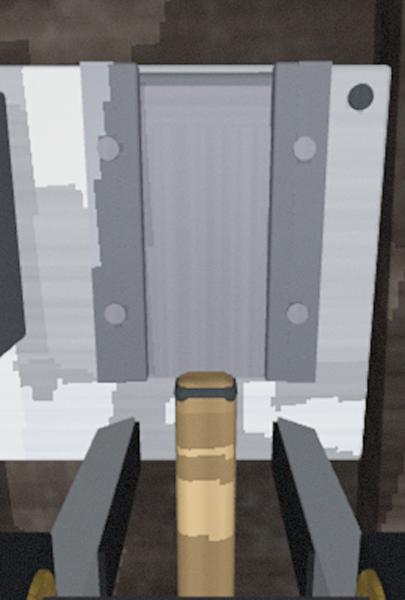

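servo_tool([
  [[0,0,-0.1],0],
  [[0,0,-0.4],0],
  [[0,0,-0.8],0],
  [[0,0,-1],0],
])

```text
time: 10.37
tool_pos: [0.5381, -0.0678, 0.1255]
ee_rot: [3.141, -0.005, -0.037]
wrist_force: [1.4, -0.4, 0.1]
width: 0.0423
```

servo_tool([
  [[0,0,-0.5],0],
  [[-0.3,0,-1],0],
  [[-0.6,0,-1],0],
  [[-0.6,0,-1],0],
  [[-0.6,0,-1],0],
])

```text
time: 10.78
tool_pos: [0.4887, -0.0658, 0.2033]
ee_rot: [3.141, -0.004, -0.038]
wrist_force: [0.2, -0.4, 0.4]
width: 0.0422
```

```bash
python3 - <<'E'
from h import *
plan([.5,.029,.15],-2)
snap('wrist','w10');snap('scene','s10');snap('top','t10')
K,T,P=load('s10')
cv2.imwrite('pics/s10c.png',cv2.resize(P[80:300,230:430,::-1],None,fx=2.7,fy=2.7,interpolation=cv2.INTER_CUBIC))
E
```

```text
t 10.78 pos [ 0.4887 -0.0658  0.2033] yaw -2.15 shift/0.08 [ 0.095 -1.19   0.666] turn/90 -0.0017 w 0.0422 F [ 0.2  -0.42  0.36] j [-0.25 -0.04  1.51  0.    1.67  1.36]
```

View pics/s10c.png

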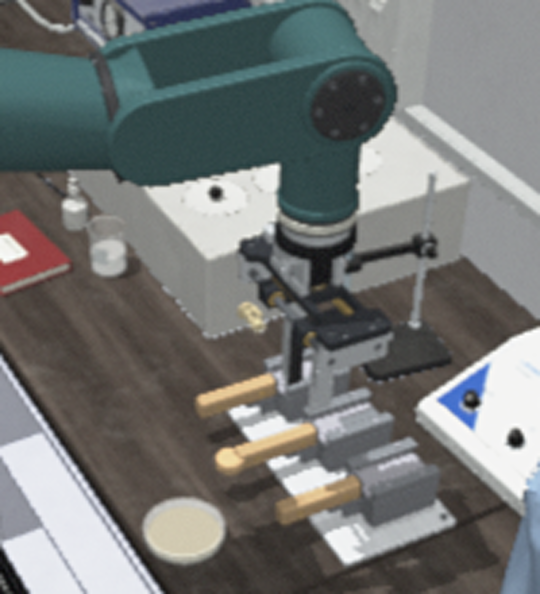

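View pics/w10.png

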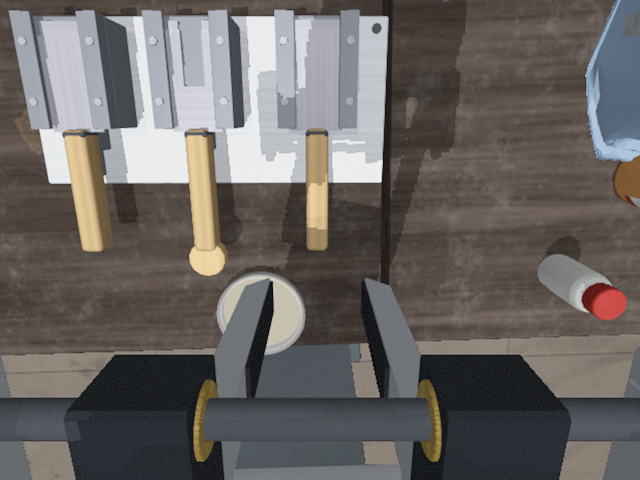

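View pics/t10.png

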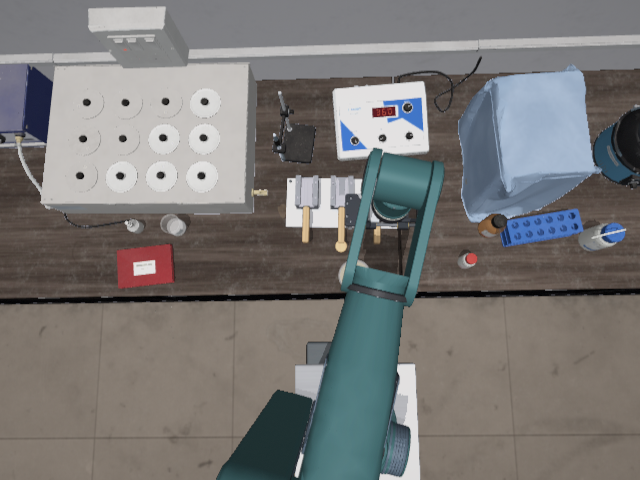

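```bash
python3 - <<'E'
from h import *
for f,x0,y0,w,h,s,n in [('scene0',235,80,200,150,3,'a'),('top0',180,140,120,130,4,'b')]:
    K,T,P=load(f); cv2.imwrite(f'pics/z{n}.png',cv2.resize(P[y0:y0+h,x0:x0+w,::-1],None,fx=s,fy=s,interpolation=cv2.INTER_CUBIC))
for n,uv,z in [('fork disc',(208,259),.055),('fork front',(200.5,131),.06),('free rear',(317,250),.06),('free front',(317,130),.06),('spare rear',(95,250),.06),('spare front',(83,131),.06)]: print(n,ray('w10',uv,z).round(4))
E
```

```text
fork disc [0.4599 0.0298 0.055 ]
fork front [0.5656 0.0223 0.06  ]
free rear [ 0.466  -0.0636  0.06  ]
free front [ 0.5629 -0.0673  0.06  ]
spare rear [0.4731 0.1218 0.06  ]
spare front [0.5691 0.1126 0.06  ]
```

View pics/za.png

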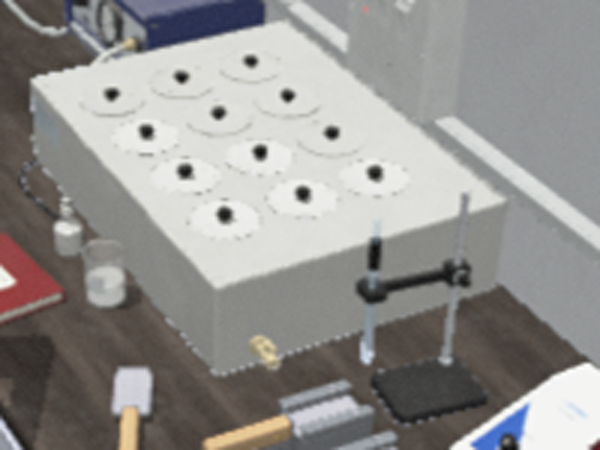

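View pics/zb.png

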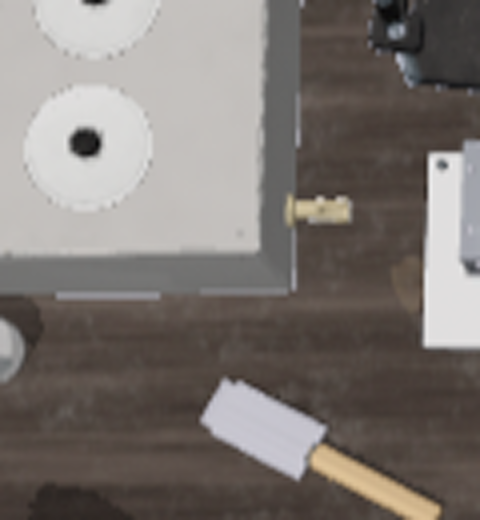

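```bash
python3 - <<'E'
from h import *
def tri(a,ua,b,ub):
    Ps=[]
    for f in (a,b):
        K,T,_=load(f); Ti=np.linalg.inv(T); Ps.append(K@Ti[:3])
    X=cv2.triangulatePoints(Ps[0],Ps[1],np.array(ua,float).reshape(2,1),np.array(ub,float).reshape(2,1)); X=(X[:3]/X[3]).ravel()
    return X, proj(a,X)-ua, proj(b,X)-ub
print(tri('scene0',(307.7,175.7),'top0',(245,202.5)))
print(tri('scene0',(306.7,204.3),'top0',(253.7,213)))
print('topleft front', ray('top0',(46,200),.12), 'front bottom', ray('top0',(253.7,213),0))
print('beaker',ray('top0',(173,227),0))
E
```

```text
(array([0.56303547, 0.26937473, 0.13159662]), array([-0.35336714,  0.06355033]), array([ 0.20269334, -0.52392147]))
(array([0.55999524, 0.26834085, 0.01670399]), array([-0.08703854,  0.01500261]), array([ 0.04723532, -0.12292947]))
topleft front [0.58227366 0.79152342 0.12      ] front bottom [0.56336792 0.27152398 0.        ]
beaker [0.5278415  0.49890819 0.        ]
```

```bash
python3 -c "
from h import *
plan([.5128,.0288,.11],-2)"
```

```text
t 10.93 pos [ 0.4886 -0.0657  0.2004] yaw -2.14 shift/0.08 [ 0.26  -1.191  1.13 ] turn/90 -0.0015 w 0.042 F [0.39 1.01 0.09] j [-0.25 -0.04  1.51  0.    1.67  1.36]
```

servo_tool([
  [[0.1,-0.5,0],0],
  [[0.26,-1,0],0],
  [[0.26,-1,0],0],
])

```text
time: 11.18
tool_pos: [0.5136, 0.019, 0.1997]
ee_rot: [-3.137, 0.002, -0.031]
wrist_force: [-0.1, -0.6, -0.5]
width: 0.0427
```

servo_tool([
  [[0,-0.19,0.3],0],
  [[0,-0.19,0.7],0],
  [[0,-0.19,1],0],
  [[0,-0.19,1],0],
  [[0,-0.19,1],0],
  [[0,-0.19,1],0],
])

```text
time: 11.68
tool_pos: [0.5138, 0.0284, 0.1223]
ee_rot: [-3.142, -0.001, -0.038]
wrist_force: [0.6, 0.8, 0.2]
width: 0.0423
```

```bash
python3 -c "
from h import *
plan([.5128,.0288,.031],-2)
snap('wrist','w11')"
```

```text
t 11.68 pos [0.5138 0.0284 0.1223] yaw -2.15 shift/0.08 [-0.014 -0.005  1.141] turn/90 -0.0017 w 0.0423 F [0.59 0.84 0.22] j [-0.06  0.04  1.59  0.    1.51  1.55]
```

View pics/w11.png

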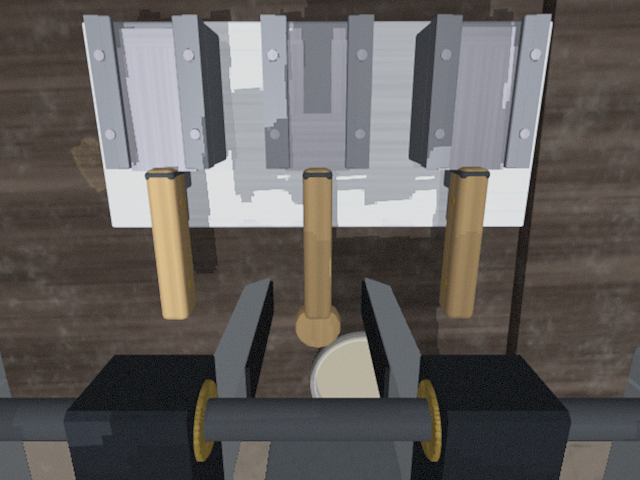

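servo_tool([
  [[0,0,0.3],0],
  [[0,0,0.7],0],
  [[0,0,0.9],0],
  [[0,0,0.9],0],
])

```text
time: 12.07
tool_pos: [0.5112, 0.0284, 0.0472]
ee_rot: [-3.141, 0.005, -0.038]
wrist_force: [-0.4, -1.3, -0.9]
width: 0.0421
```

servo_tool([
  [[-0.01,0,0.12],0],
  [[-0.01,0,0.24],0],
  [[-0.01,0,0.24],0],
  [[-0.01,0,0.24],0],
])

```text
time: 12.4
tool_pos: [0.5126, 0.0286, 0.0309]
ee_rot: [-3.142, -0.001, -0.037]
wrist_force: [0.7, -0.2, 0.2]
width: 0.0422
```

servo_tool([
  [[0,0,0],0],
  [[0,0,0],0],
  [[0,0,0],0],
  [[0,0,0],0],
  [[0,0,0],0],
  [[0,0,0],0],
  [[0,0,0],0],
], grip=1)

```text
time: 12.98
tool_pos: [0.5125, 0.0286, 0.0308]
ee_rot: [3.142, -0.001, -0.037]
wrist_force: [-0.7, 0.2, 1.5]
width: 0.0177
```

servo_tool([
  [[0,0,-0.02],0],
  [[0,0,-0.03],0],
  [[-0.1,0,-0.03],0],
  [[-0.3,0,-0.03],0],
  [[-0.5,0,-0.03],0],
  [[-0.7,0,-0.03],0],
  [[-0.9,0,-0.03],0],
  [[-1,0,-0.03],0],
])

```text
time: 13.65
tool_pos: [0.4295, 0.0319, 0.0318]
ee_rot: [-3.141, 0.003, -0.037]
wrist_force: [0.0, 0.5, -1.3]
width: 0.018
```

servo_tool([
  [[-0.2,0,0],0],
  [[-0.35,0,0],0],
  [[-0.35,0,0],0],
  [[-0.35,0,-0.2],0],
  [[-0.35,0,-0.6],0],
  [[-0.35,0,-1],0],
  [[-0.35,0,-1],0],
])

```text
time: 14.23
tool_pos: [0.4093, 0.0324, 0.1196]
ee_rot: [3.141, -0.014, -0.037]
wrist_force: [0.6, -0.2, 0.3]
width: 0.0175
```

```bash
python3 -c "
from h import *
plan([.45,.1,.2],-2)
snap('wrist','w12')"
```

```text
t 14.23 pos [0.4093 0.0324 0.1196] yaw -2.14 shift/0.08 [ 0.491 -0.863 -0.999] turn/90 -0.0015 w 0.0175 F [ 0.6  -0.19  0.31] j [-0.06 -0.21  1.82  0.    1.51  1.55]
```

View pics/w12.png

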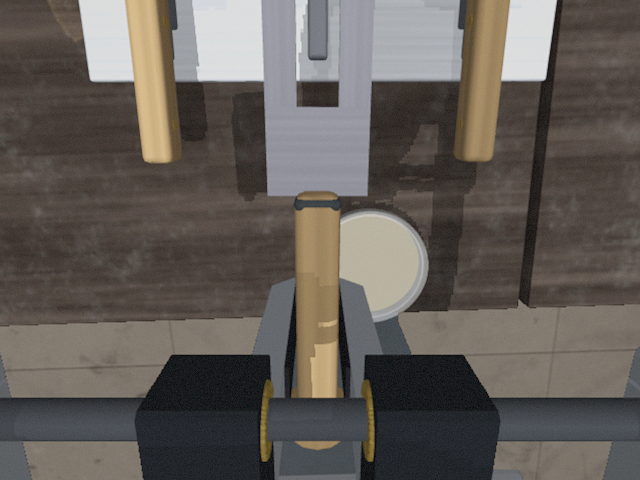

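servo_tool([
  [[0,-0.1,-0.4],0],
  [[0.1,-0.5,-0.7],0],
  [[0.2,-1,-0.9],0],
])

```text
time: 14.53
tool_pos: [0.4238, 0.1096, 0.1851]
ee_rot: [3.141, -0.002, -0.042]
wrist_force: [1.2, 0.5, -0.9]
width: 0.0179
```

servo_tool([
  [[0.1,-0.5,0],0],
  [[0.2,-1,0],0],
])

```text
time: 14.7
tool_pos: [0.4427, 0.1912, 0.1841]
ee_rot: [-3.141, -0.002, -0.038]
wrist_force: [-0.5, -0.1, -1.7]
width: 0.0176
```

servo_tool([
  [[0.1,-0.5,0],0],
  [[0.2,-1,0],0],
  [[0.2,-1,0],0],
])

```text
time: 14.95
tool_pos: [0.4607, 0.2749, 0.1805]
ee_rot: [-3.139, 0.004, -0.031]
wrist_force: [-0.8, 0.3, -1.7]
width: 0.0179
```

```bash
python3 -c "
from h import *
plan([.508,.34,.15],-2)"
```

```text
t 14.95 pos [0.4607 0.2749 0.1805] yaw -1.76 shift/0.08 [ 0.568 -0.831  0.38 ] turn/90 0.0027 w 0.0179 F [-0.8   0.27 -1.67] j [0.43 0.07 1.44 0.   1.64 2.03]
```

servo_tool([
  [[0,-0.4,0],0],
  [[0.2,-0.83,0],0],
  [[0.57,-0.83,0],0],
  [[0.57,-0.83,0.1],0],
  [[0.57,-0.83,0.2],0],
  [[0.57,-0.83,0.2],0],
])

```text
time: 15.45
tool_pos: [0.5072, 0.3321, 0.1637]
ee_rot: [3.138, 0.006, -0.038]
wrist_force: [-1.2, -0.1, -2.0]
width: 0.0172
```

```bash
python3 -c "
from h import *
plan([.508,.34,.125],-2)
snap('wrist','w13');snap('scene','s13')
K,T,P=load('s13'); cv2.imwrite('pics/s13c.png',cv2.resize(P[60:260,180:400,::-1],None,fx=3,fy=3,interpolation=cv2.INTER_CUBIC))
"
```

```text
t 15.45 pos [0.5072 0.3321 0.1637] yaw -2.18 shift/0.08 [ 0.01  -0.101  0.483] turn/90 -0.002 w 0.0172 F [-1.24 -0.06 -1.95] j [0.49 0.23 1.29 0.   1.63 2.09]
```

View pics/w13.png

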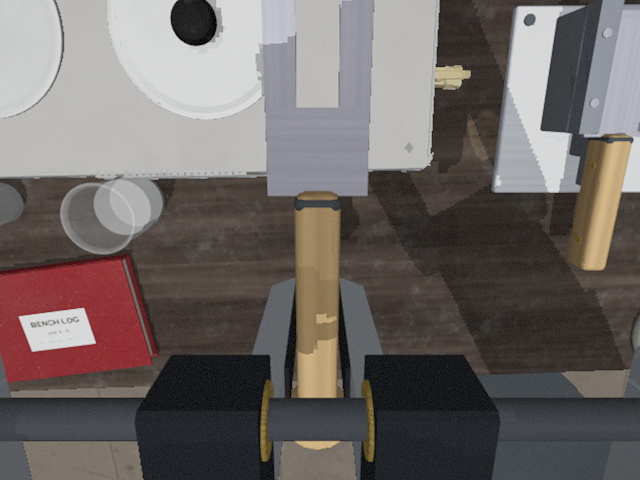

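View pics/s13c.png

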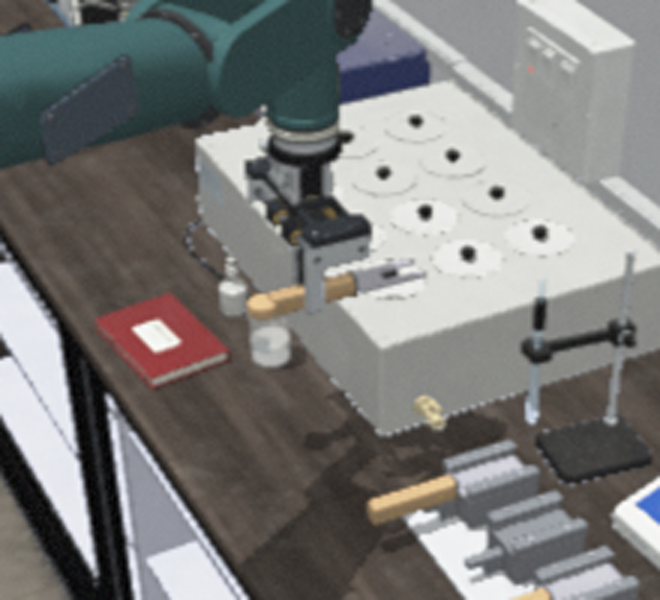

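```bash
python3 -c "
from h import *
for uv in [(200,177),(420,167)]: print(ray('w13',uv,.13))
print(ray('w13',(95,245),0), ray('w13',(317,196),.181))"
```

```text
[0.5623509  0.39218027 0.13      ]
[0.56304004 0.27765528 0.13      ]
[0.48856326 0.53023134 0.        ] [0.55979468 0.33136413 0.181     ]
```

servo_tool([
  [[-0.08,0,0.1],0],
  [[-0.08,0,0.3],0],
  [[-0.08,0,0.45],0],
  [[-0.08,0,0.45],0],
  [[-0.08,0,0.45],0],
])

```text
time: 15.97
tool_pos: [0.5016, 0.3331, 0.1312]
ee_rot: [3.141, 0.002, -0.038]
wrist_force: [-0.3, 0.4, -1.9]
width: 0.0177
```

```bash
python3 -c "
from h import *
plan([.5005,.332,.06],-2)"
```

```text
t 15.97 pos [0.5016 0.3331 0.1312] yaw -2.15 shift/0.08 [-0.012  0.013  0.89 ] turn/90 -0.0017 w 0.0177 F [-0.32  0.4  -1.87] j [0.49 0.23 1.36 0.   1.56 2.1 ]
```

servo_tool([
  [[0,0,0.05],0],
  [[0,0,0.1],0],
  [[0,0,0.15],0],
  [[0,0,0.2],0],
  [[0,0,0.25],0],
  [[0,0,0.3],0],
  [[0,0,0.35],0],
  [[0,0,0.35],0],
])

```text
time: 16.63
tool_pos: [0.5032, 0.3339, 0.1041]
ee_rot: [-3.141, -0.002, -0.037]
wrist_force: [0.6, 0.3, 3.5]
width: 0.0181
```

```bash
python3 -c "
from h import *
plan([.5005,.332,.06],-2)
snap('wrist','w14');snap('scene','s14')
K,T,P=load('s14'); cv2.imwrite('pics/s14c.png',cv2.resize(P[60:260,180:400,::-1],None,fx=3,fy=3,interpolation=cv2.INTER_CUBIC))
"
```

```text
t 16.63 pos [0.5032 0.3339 0.1041] yaw -2.14 shift/0.08 [-0.035  0.025  0.551] turn/90 -0.0016 w 0.0181 F [0.65 0.28 3.49] j [ 0.49  0.24  1.39 -0.    1.5   2.1 ]
```

View pics/w14.png

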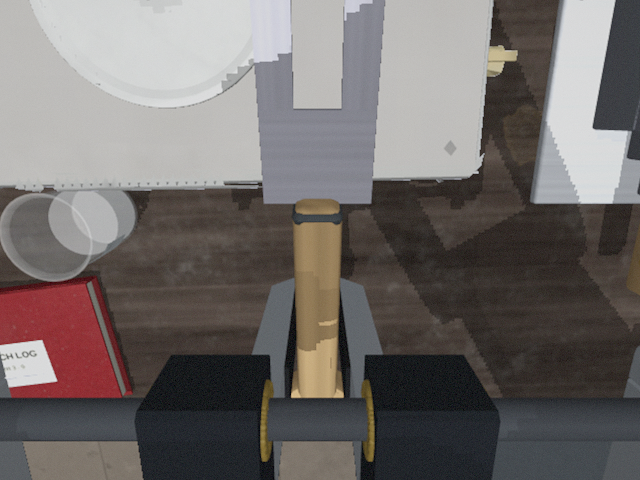

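View pics/s14c.png

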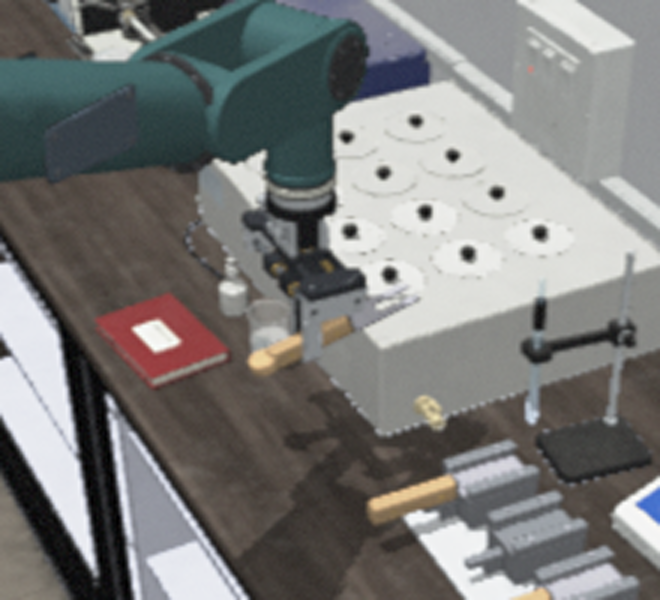

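servo_tool([
  [[0,0,0.05],0],
  [[0,0,0.1],0],
  [[0,0,0.15],0],
  [[0,0,0.2],0],
  [[0,0,0.25],0],
  [[0,0,0.3],0],
  [[0,0,0.3],0],
])

```text
time: 17.32
tool_pos: [0.5022, 0.3339, 0.0795]
ee_rot: [-3.141, 0.0, -0.037]
wrist_force: [-0.5, 1.0, 3.1]
width: 0.0178
```

servo_tool([
  [[0,0,0.05],0],
  [[0,0,0.1],0],
  [[0,0,0.15],0],
  [[0,0,0.2],0],
  [[0,0,0.25],0],
  [[0,0,0.25],0],
  [[0,0,0.25],0],
])

```text
time: 17.9
tool_pos: [0.5013, 0.3335, 0.0587]
ee_rot: [3.141, 0.003, -0.037]
wrist_force: [-2.4, 1.5, 1.3]
width: 0.0176
```

```bash
python3 -c "
from h import *
plan([.5005,.332,.06],-2)
snap('wrist','w15');snap('scene','s15')
K,T,P=load('s15'); cv2.imwrite('pics/s15c.png',cv2.resize(P[60:260,180:400,::-1],None,fx=3,fy=3,interpolation=cv2.INTER_CUBIC))
"
```

```text
t 17.9 pos [0.5013 0.3335 0.0587] yaw -2.12 shift/0.08 [-0.009  0.019 -0.016] turn/90 -0.0014 w 0.0176 F [-2.36  1.51  1.33] j [0.49 0.27 1.45 0.   1.42 2.1 ]
```

View pics/w15.png

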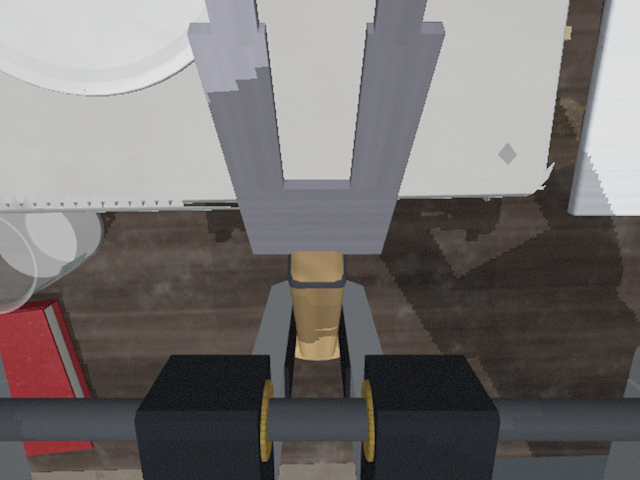

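View pics/s15c.png

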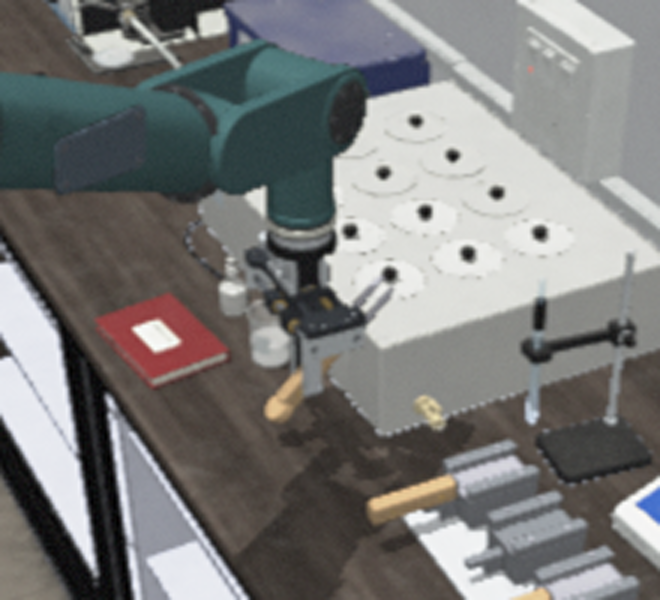

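```bash
cat >> h.py <<'E'
def wpt(f,l,r,row,w=.04):
    K,T,_=load(f); Z=K[0,0]*w/(r-l); pc=Z*np.linalg.solve(K,np.array([(l+r)/2,row,1.])); return (T@np.append(pc,1))[:3]
def ang(a,b):
    d=b-a; return np.degrees(np.arctan2(d[2],np.hypot(d[0],d[1]))),np.linalg.norm(d)
E
python3 -c "
from h import *
a=wpt('w15',251,384.5,253);b=wpt('w15',193,440,40); c=wpt('w15',230,405,180)
print(a,b,c,ang(a,b),ang(a,c))"
```

```text
[0.54515803 0.33288337 0.12163398] [0.59616006 0.33125701 0.16455147] [0.57040825 0.33203729 0.1441001 ] (np.float64(40.065799355453684), np.float64(0.06667655812365328)) (np.float64(41.64478852903595), np.float64(0.03380852356690452))
```

servo_tool([
  [[0.02,0,0.03],0],
  [[0.04,0,0.05],0],
  [[0.06,0,0.06],0],
  [[0.06,0,0.06],0],
])

```text
time: 18.33
tool_pos: [0.5061, 0.3333, 0.054]
ee_rot: [3.141, 0.003, -0.037]
wrist_force: [-5.2, -0.2, 0.3]
width: 0.0179
```

servo_tool([
  [[-0.05,0,-0.1],0],
  [[-0.15,0,-0.3],0],
  [[-0.3,0,-0.6],0],
  [[-0.45,0,-0.9],0],
  [[-0.5,0,-1],0],
  [[-0.5,0,-1],0],
])

```text
time: 18.83
tool_pos: [0.4687, 0.3359, 0.1387]
ee_rot: [-3.138, -0.007, -0.037]
wrist_force: [0.9, 0.4, -1.4]
width: 0.0179
```

```bash
python3 -c "
from h import *
plan([.45,.25,.235],-2)
snap('wrist','w16')
"
```

```text
t 18.83 pos [0.4687 0.3359 0.1387] yaw -2.12 shift/0.08 [-0.186  1.077 -1.209] turn/90 -0.0013 w 0.0179 F [ 0.86  0.39 -1.43] j [ 0.52  0.16  1.42 -0.    1.55  2.13]
```

View pics/w16.png

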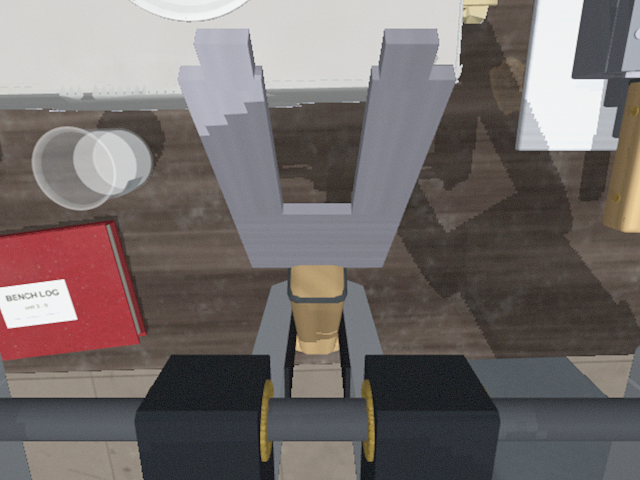

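servo_tool([
  [[0,0.1,-0.2],0],
  [[0,0.2,-0.5],0],
  [[0,0.4,-0.8],0],
  [[0,0.5,-1],0],
  [[0,0.5,-1],0],
])

```text
time: 19.3
tool_pos: [0.4679, 0.294, 0.2176]
ee_rot: [-3.14, -0.005, -0.04]
wrist_force: [0.8, 0.8, -0.4]
width: 0.0178
```

servo_tool([
  [[0,0,-0.1],0],
  [[0,0,-0.15],0],
  [[0,0,-0.15],0],
  [[0,0,-0.15],0],
  [[0,0,-0.15],0],
  [[0,0,-0.15],0],
  [[0,0,-0.15],0],
  [[0,0,-0.15],0],
])

```text
time: 19.97
tool_pos: [0.4655, 0.2951, 0.2267]
ee_rot: [3.141, 0.001, -0.037]
wrist_force: [-0.5, -0.3, -1.0]
width: 0.0178
```

```bash
python3 -c "
from h import *
plan([.45,.25,.235],-2)
print(robot.get_obs()['qvel'])
snap('wrist','w17');snap('top','t17');snap('scene','s17')
a=wpt('w16',249.5,385,266);b=wpt('w16',179.5,454,76)
print(a,b,ang(a,b))
"
```

```text
t 19.97 pos [0.4655 0.2951 0.2267] yaw -2.13 shift/0.08 [-0.173  0.57  -0.103] turn/90 -0.0014 w 0.0178 F [-0.52 -0.26 -1.01] j [0.46 0.09 1.33 0.   1.73 2.07]
[-0.00202359 -0.00357985 -0.00262622 -0.00137823  0.0020363  -0.00035126]
[0.50885388 0.33527177 0.20477967] [0.55626118 0.33337839 0.25404776] (np.float64(46.07986669207336), np.float64(0.06839869362661076))
```

View pics/w17.png

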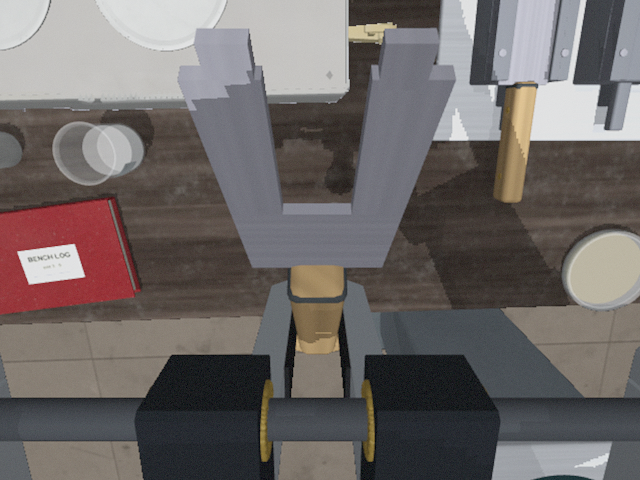

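View pics/s17.png

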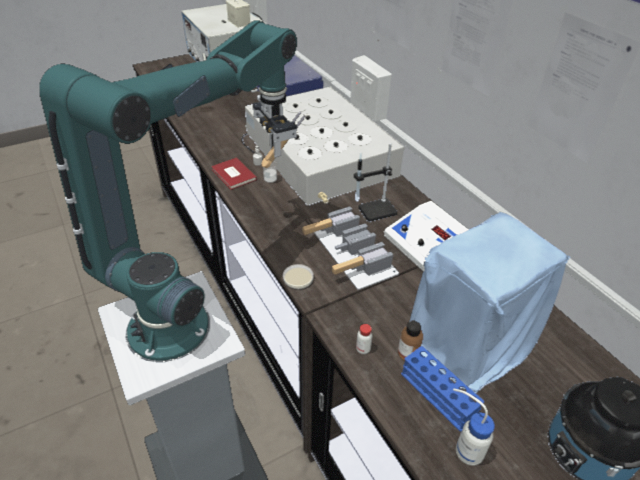

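View pics/t17.png

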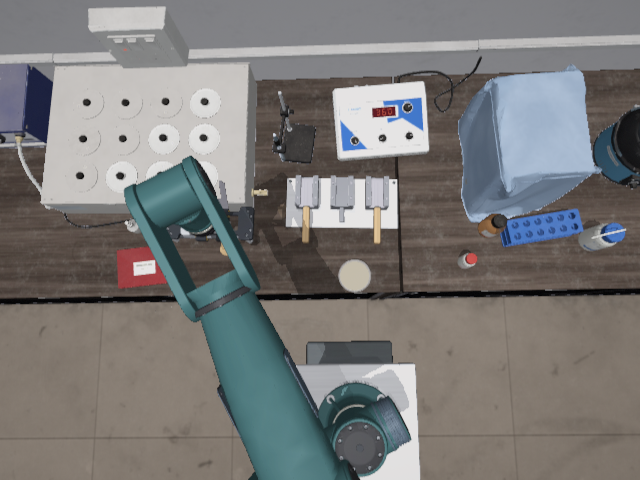

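```bash
python3 -c "
from h import *
A=load('scene0')[2].astype(int);B=load('s17')[2].astype(int)
for n,(x,y) in dict(dish=(298,276),beaker=(270,174),buffer=(364,339),amber=(410,338),spare=(330,221)).items():
    print(n,np.abs(A[y-14:y+14,x-14:x+14]-B[y-14:y+14,x-14:x+14]).mean().round(2))
print(robot.get_obs()['time'],robot.close_job())"
```

```text
dish 2.66
beaker 4.69
buffer 1.45
amber 1.61
spare 9.78
the job is handed in; nothing more can be done
20.1167 None
```

I handed the job in at 20.1 s, with the scraper docked and released and the fork held prongs up. `close_job` gives no verdict.

- **Scraper:** I pushed it blade first into the empty dock until it pressed the face with about 11 N and the slot floor with about 8 N. I then let go. The wrist picture showed its handle end level with the spare scraper's.
- **Fork:** I gripped the handle near its centre and drew it straight out of the dock. The tool can only turn about its own axis, so I tilted the fork in the grip by pressing its blade on the front edge of the large grey box. The force readings there stayed below about 6 N.
- **Final pose:** The prongs measured about 46° up, taken just before the last lift, and the fork did not shift in the wrist pictures afterwards. The handle centre is about 25 cm up, worked out from the tool height. The arm was nearly still and the grip held at 17.8 mm, the handle's width.
- **Other objects:** I compared small image patches between the first and last scene pictures. The dish, bottles and beaker barely differed (1.5 to 4.7 grey levels). The spare scraper's patch differed more (9.8). I put that down to shadows and the removed fork, since nothing touched it and it looks in place in both views, but I did not measure its position again.

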